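Make up two jar kits from the draining sheet

TASK

Make up the two kits from the things on the draining sheet: in the tray with two compartments stand the tall jar in the compartment nearer the robot and the smaller cap in the other; in the tray with three compartments stand the squat jar in the compartment nearest the robot, the wider cap in the middle one and the steel glass in the farthest. Everything must end upright and flat on the compartment's floor, wholly inside its ridges; do not drop or tip the jars and the glass. Leave the white bowl where it is.

Things in the scene. Friction and masses are not known exactly. Their poses are not given: they have to be found in the camera images.
- tall_jar: Tall open glass jar, 105 mm high: straight body 62 mm in diameter up to 80 mm, then a neck and mouth 48 mm in diameter. Stands upright on the draining sheet (a fixed ribbed steel sheet 6 mm thick). Origin at the centre of the underside, z up. About 0.2 kg. It goes into the two-compartment tray.
- squat_jar: Squat open glass jar, 70 mm high: straight body 66 mm in diameter up to 50 mm, then a mouth 60 mm in diameter. Stands upright on the draining sheet. Origin at the centre of the underside, z up. About 0.2 kg. It goes into the three-compartment tray.
- steel_glass: Stainless steel drinking glass, open, 90 mm high, nearly straight: 60 mm in diameter at the foot, 62 mm at the rim. Stands upright on the draining sheet. Origin at the centre of the underside, z up. About 0.11 kg.
- small_cap: The smaller brass-coloured twist cap (it fits the tall jar): a disc 52 mm in diameter and 20 mm high, lying closed side up on the draining sheet. Origin at the centre of the underside, z up. About 25 g.
- wide_cap: The wider brass-coloured twist cap (it fits the squat jar): a disc 64 mm in diameter and 20 mm high, lying closed side up on the draining sheet. Origin at the centre of the underside, z up. About 35 g.
- pair_tray: Fixed white tray, two compartments in a row, 179 x 92 mm, on one side of the draining sheet. Origin: centre of the underside, z up, x along the row, away from the robot (within 0.2 rad of world x). Floor top 4 mm, top of the 5 mm thick ridges 8 mm above the origin. Compartments 82 x 82 mm inside, centres at y = 0, x = -43.5 mm (near: tall jar) and +43.5 mm (far: small cap).
- triple_tray: Fixed white tray, three compartments in a row, 290 x 100 mm, on the other side of the sheet. Origin: centre of the underside, z up, x along the row, away from the robot (within 0.2 rad of world x). Floor top 4 mm, top of the 5 mm thick ridges 8 mm above the origin. Compartments 90 x 90 mm inside, centres at y = 0, x = -95 mm (near: squat jar), 0 (wide cap) and +95 mm (far: steel glass).
- bowl: Small white ceramic bowl, 80 mm across the rim and 45 mm high, standing among the stock on the draining sheet; not part of a kit, to be left alone. Origin at the centre of the underside.
Things that resemble listed ones, but are neither listed nor needed, are in the scene too. What is shaped like the squat_jar but blue or brown is not meant.

How it is judged:
By the outcome, as a careful person would: the job done as asked, in the order asked, and still so for the second after the job is handed in, with the robot touching nothing.
It also fails if it takes over 109 s, if anything falls off the work surface, if the arm or the gripper's body presses on something with over 40 N, if the wrist force passes 120 N, or if a joint passes its speed limit or range.

ROBOT

A 6-joint arm with a two-finger parallel gripper is mounted at the origin on the work surface. World frame = base frame: x ahead of the robot, y to its left, z up, the work surface at z = 0. Lengths are in m, angles in degrees, forces in N, time in s.
With the tool pointing down it reaches from about 0.375 to 0.9 m from the base axis. Payload 3.1 kg.
Tool frame: the origin (TCP) lies on the centre line of the jaws, within the pads' length; the fingertips stand 17 mm ahead of it and the grasp point (between the pads) lies 2 mm behind it; z points along the fingers, y is the line along which they close (so a half turn about z gives the same grasp; the last joint's range is limited). The gripper opens to 87 mm and grips with 3 to 60 N. Pads are 19 mm wide; open, the fingers measure 117 mm over their backs; the gripper's body (75 mm by 190 mm) begins 51 mm behind the grasp point.
Start: joints at [58.413, 30.224, 82.088, -0, 67.689, -10.227], TCP at [0.228, 0.582, 0.24] pointing down, gripper open.
Joint ranges: [-176.69, 176.69], [-43.24, 126.21], [12.49, 139.97], [-82, 262], [0, 151.66], [-163.58, 163.58]. Speed limits (degrees/s): [159.86, 159.86, 180, 180, 180, 180].

INTERFACE

Orientations are given as a 3x3 rotation matrix whose columns are the frame's x, y, z axes.
In Python, from rig import bot, imaging, finder gives the robot as it stands. The module is installed in compiled form; this text tells all that it offers.
- The arm moves only by the tool play_rows, never from a script. Its argument "motion" is a list that holds one entry, the list of rows, each a list of 6 numbers: the shift along the tool's x, y, z in m, then the turn, a rotation vector about the tool's x, y, z in degrees. In form: [[[dx, dy, dz, wx, wy, wz], ...]]. A call has 1 to 8 rows; each row is the pose to reach, as a shift and turn from the pose commanded when the call began, along the tool's axes at that moment; what a row does not reach only later rows make up. A row lasts 1/12 s, in which the tool goes at most 41.7 mm and 7.16 degrees, less where a joint would pass 70% of its speed; a pose out of reach is approached as far as the arm can. A call with a gripper value outside its range is refused whole. "fingers" is the finger opening in m, from 0 to 0.087, set as the call begins (left out, the last holds). The fingers move at their own pace and stop on an object; the grip force is fixed at half the most. Time passes only in rows, so rows that repeat a pose let the fingers close. It gives the time, the measured TCP pose, the force, the opening and the grip force at its end, in the units of the state.
- bot.read_state(): the state, without advancing time (a new reading comes with each control period).
- imaging.capture(name): name is "scene" or "top" or "wrist"; returns a dict with "frame" (384x512x3 uint8, red, green, blue), "camera_matrix" (3x3 intrinsics, pixels), "R" (3x3) and "t" (3): a world point X has camera coordinates R X + t. Camera axes: x right, y down, z forward; pixel columns grow to the right and rows downward; lengths in m; the calibration is good to about 2 mm. A picture is of the moment at which its call begins. There is no depth.
- bot.hand_in(): hands the job in; it is judged then, once.
Trained networks look in the newest picture that a camera, given by its name, has taken for a name from the list of things; names that differ only in an ending like _2 or _b are one class to them, and where a whole thing is asked for, a point or a joint stands for the part that bears it (a point fixed in the world has none). Each returns a list of dicts, best first, with "confidence" (0 to 1); they miss things now and then, are a little off and sometimes report something else, mostly with a low value. They report only what shows in the picture. A call takes as long as a camera call. They do not tell look-alikes from the thing itself.
- finder.recognise(camera, name): "at" ([x, y, z] in m, in world coordinates, good to about 4 mm: the middle of the surface that is visible of it).
- finder.outline_of(camera, name): "pixels" (384x512 bool, what is visible of it).
The state is a dict: "time_s": time; "joint_positions": joint angles; "qvel": joint speeds; "tau": joint torques, N m; "position": TCP position; "tcp_rot": TCP orientation; "force": force on the tool from outside, world axes, zero at the start; "moment": the same for the moment, N m; "opening": opening from 0.0 (shut) to 1.0 (fully open); "grasp_force": force on a finger pad.
Only numpy, scipy, OpenCV 4.12 (cv2) and the standard library are available. Lean on these libraries where they do the work, as an engineer would, in place of code of your own. Each camera call takes 0.05 s, during which the arm holds its last target. There are 200 camera calls.

## Working session

There is one attempt and no reset: what is moved stays moved. The work goes in short steps, Python scripts to look and compute and a tool call to move; the robot and the scene stay as the last step left them, time stands still between calls to the robot, and variables do not carry over. Pictures are saved under pics/ and viewed, at most 14 in all, crops included, and the job is handed in when it is done.

Besides the shell and the picture viewer there is one more tool, called after "Emit:" in YAML: its name, and indented under it one key for each argument. play_rows: Moves the arm, as the interface text tells. Its arguments: {"type":"object","properties":{"motion":{"type":"array"},"fingers":{"type":"number"}},"required":["motion"]}

```bash
mkdir -p pics; cat > h.py <<'E'
import numpy as np, cv2
from rig import bot, imaging, finder
def px(c,X):
    p=c["R"]@np.array(X)+c["t"]; p=c["camera_matrix"]@p; return p[:2]/p[2]
def ray(c,u,v,z):
    d=c["R"].T@np.linalg.inv(c["camera_matrix"])@np.array([u,v,1.]); o=-c["R"].T@c["t"]
    return o+d*(z-o[2])/d[2]
def save(c,n): cv2.imwrite("pics/"+n,c["frame"][:,:,::-1])
E
python3 - <<'E'
from h import *
s=bot.read_state(); print(s["time_s"],s["position"],s["tcp_rot"],s["opening"])
ims=[]
for n in ["scene","top"]:
    c=imaging.capture(n); save(c,n+"0.png"); print(n,"cam at",-c["R"].T@c["t"])
    for o in "tall_jar squat_jar steel_glass small_cap wide_cap pair_tray triple_tray bowl".split():
        print(n,o,[(round(r["confidence"],2),np.round(r["at"],3).tolist(),px(c,r["at"]).round().tolist()) for r in finder.recognise(n,o)[:5]])
E
```

```text
0.0 [0.22722957 0.58147968 0.23856931] [[-9.31321027e-01  3.64197518e-01 -1.14552105e-03]
 [ 3.64199095e-01  9.31319342e-01 -1.81740501e-03]
 [ 4.04951517e-04 -2.10978523e-03 -9.99997692e-01]] 1.0002893414771956
scene cam at [ 1.07834169 -0.12427623  0.74175039]
scene tall_jar [(0.96, [0.454, -0.005, 0.079], [245.0, 136.0])]
scene squat_jar [(0.92, [0.69, 0.321, 0.046], [398.0, 196.0]), (0.69, [0.767, -0.213, 0.035], [178.0, 273.0]), (0.69, [0.797, 0.186, 0.039], [362.0, 248.0]), (0.68, [0.623, 0.007, 0.048], [264.0, 195.0]), (0.5, [0.613, 0.121, 0.061], [310.0, 181.0])]
scene steel_glass [(0.78, [0.614, 0.123, 0.063], [311.0, 181.0])]
scene small_cap [(0.72, [0.459, 0.144, 0.026], [299.0, 143.0]), (0.17, [0.453, -0.002, 0.08], [246.0, 136.0])]
scene wide_cap [(0.87, [0.656, -0.147, 0.025], [203.0, 224.0])]
scene pair_tray [(0.65, [0.532, -0.313, 0.004], [131.0, 198.0])]
scene triple_tray [(0.71, [0.491, 0.299, 0.007], [355.0, 148.0])]
scene bowl [(0.59, [0.435, -0.138, 0.033], [195.0, 151.0])]
top cam at [ 0.47663486 -0.01072598  1.04065828]
top tall_jar [(0.86, [0.434, 0.004, 0.091], [235.0, 269.0]), (0.33, [0.612, 0.01, 0.01], [235.0, 194.0])]
top squat_jar [(0.96, [0.803, 0.178, 0.03], [167.0, 115.0]), (0.88, [0.771, -0.36, 0.035], [386.0, 130.0]), (0.87, [0.688, 0.323, 0.034], [104.0, 159.0]), (0.85, [0.611, 0.008, 0.009], [236.0, 194.0])]
top steel_glass [(0.76, [0.605, 0.131, 0.029], [184.0, 195.0])]
top small_cap [(0.88, [0.452, 0.14, 0.022], [178.0, 259.0])]
top wide_cap [(0.56, [0.646, -0.148, 0.026], [300.0, 180.0])]
top pair_tray [(0.62, [0.529, -0.307, 0.0], [364.0, 230.0])]
top triple_tray [(0.96, [0.459, 0.301, 0.005], [112.0, 256.0]), (0.19, [0.454, 0.143, 0.025], [176.0, 259.0])]
top bowl [(0.59, [0.446, -0.144, 0.026], [298.0, 264.0])]
```

View pics/top0.png

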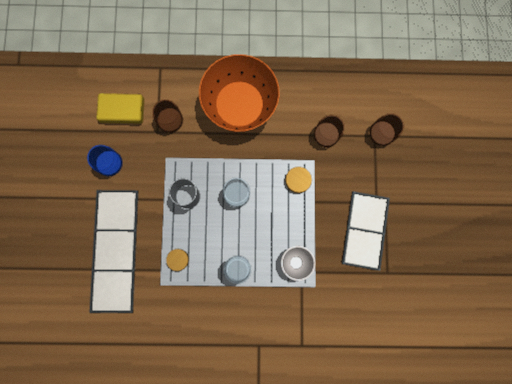

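View pics/scene0.png

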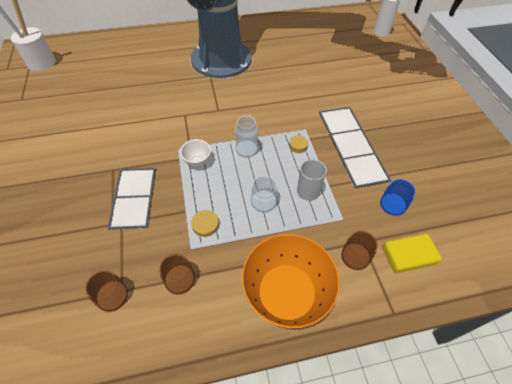

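```bash
cat > fit.py <<'E'
from h import *
from scipy.optimize import minimize
Z0=.006
M={"tall_jar":[(0,31),(80,31),(85,24),(105,24)],"squat_jar":[(0,33),(50,33),(55,30),(70,30)],"steel_glass":[(0,30),(90,31)],"small_cap":[(0,26),(20,26)],"wide_cap":[(0,32),(20,32)],"bowl":[(0,20),(45,40)]}
A=np.linspace(0,2*np.pi,48)
K=4
def model(c,n,x,y,z0=Z0):
    m=np.zeros((384*K,512*K),np.uint8); P=M[n]
    for (h,r),(h2,r2) in zip(P,P[1:]):
        pts=[px(c,[x+q/1e3*np.cos(a),y+q/1e3*np.sin(a),z0+g/1e3]) for g,q in((h,r),(h2,r2)) for a in A]
        cv2.fillConvexPoly(m,cv2.convexHull(((np.array(pts)+.5)*K).round().astype(np.int32)),1)
    return m
def masks(cam,n,near):
    c=imaging.capture(cam); best=None
    for r in finder.outline_of(cam,n):
        v,u=np.nonzero(r["pixels"])
        if len(u)<20: continue
        d=np.hypot(*(np.array([u.mean(),v.mean()])-px(c,[near[0],near[1],.04])))
        if d<20 and (best is None or r["confidence"]>best[0]): best=(r["confidence"],r["pixels"])
    return c,best
def fit(L,n,x0,z0=Z0):
    def cost(p):
        s=0
        for c,b in L:
            if b is None: continue
            m=model(c,n,*p,z0)>0; t=np.kron(b[1],np.ones((K,K)))>0
            s+=1-(m&t).sum()/(m|t).sum()
        return s
    r=minimize(cost,x0,method="Nelder-Mead",options=dict(initial_simplex=np.array(x0)+np.array([[0,0],[.01,0],[0,.01]]),xatol=2e-4,fatol=1e-4,maxiter=60))
    return r.x,r.fun
E
cat > run.py <<'E'
from fit import *
near={"tall_jar":(.44,0),"squat_jar":(.61,.005),"steel_glass":(.605,.125),"small_cap":(.455,.142),"wide_cap":(.65,-.148),"bowl":(.44,-.14)}
for n,x in near.items():
    T=masks("top",n,x);S=masks("scene",n,x)
    for tag,L in(("both",[T,S]),("top",[T]),("scene",[S])):
        if any(b is not None for _,b in L):
            p,f=fit(L,n,x); print(n,tag,p.round(4),round(f,3),[b and round(b[0],2) for _,b in L])
for n in("pair_tray","triple_tray"):
  for cam in("top","scene"):
    c=imaging.capture(cam)
    for r in finder.outline_of(cam,n)[:1]:
        v,u=np.nonzero(r["pixels"]); P=np.array([ray(c,a,b,.006)[:2] for a,b in zip(u,v)])
        (cx,cy),wh,a=cv2.minAreaRect((P*1000).astype(np.float32)); print(n,cam,cx,cy,wh,a,r["confidence"])
c=imaging.capture("top"); im=cv2.resize(c["frame"],None,fx=4,fy=4,interpolation=cv2.INTER_CUBIC)
a=im[680:1280,320:600]; b=im[720:1120,1320:1600]; a=cv2.copyMakeBorder(a,0,0,0,0,0); b=cv2.copyMakeBorder(b,0,200,0,0,cv2.BORDER_CONSTANT)
cv2.imwrite("pics/trays.png",np.hstack([a,b])[:,:,::-1])
# white floor blobs
g=cv2.cvtColor(c["frame"],cv2.COLOR_RGB2HSV); w=((g[...,1]<45)&(g[...,2]>190)).astype(np.uint8)
N,l,st,ce=cv2.connectedComponentsWithStats(w)
for i in range(1,N):
    if 250<st[i,4]<3000: 
        P=ray(c,*ce[i],.004); v,u=np.nonzero(l==i);Q=np.array([ray(c,a,b,.004)[:2] for a,b in zip(u,v)])
        print(ce[i].round(1),st[i,4],P.round(4),cv2.minAreaRect((Q*1000).astype(np.float32)))
E
python3 run.py
```

```text
tall_jar both [0.4359 0.0009] 0.17 [0.87, 0.79]
tall_jar top [ 0.4356 -0.0009] 0.068 [0.87]
tall_jar scene [0.4342 0.0026] 0.05 [0.79]
squat_jar both [0.6126 0.0062] 0.129 [0.65, 0.79]
squat_jar top [0.6129 0.0055] 0.042 [0.65]
squat_jar scene [0.6118 0.0082] 0.068 [0.79]
steel_glass both [0.6055 0.1236] 0.084 [0.85, None]
steel_glass top [0.6055 0.1236] 0.084 [0.85]
small_cap both [0.453  0.1428] 0.227 [0.8, 0.55]
small_cap top [0.4535 0.142 ] 0.074 [0.8]
small_cap scene [0.4523 0.1455] 0.135 [0.55]
wide_cap both [ 0.6484 -0.1436] 0.187 [0.64, 0.69]
wide_cap top [ 0.6497 -0.1453] 0.099 [0.64]
wide_cap scene [ 0.6479 -0.1433] 0.074 [0.69]
bowl both [ 0.4507 -0.1379] 0.137 [0.92, 0.97]
bowl top [ 0.4507 -0.1389] 0.05 [0.92]
bowl scene [ 0.4511 -0.1367] 0.077 [0.97]
pair_tray top 529.7589721679688 -310.58642578125 (95.9686279296875, 180.20864868164062) 80.69507598876953 0.6
pair_tray scene 529.6926879882812 -307.9931640625 (95.12322998046875, 183.423828125) 80.37030792236328 0.79
triple_tray top 474.33563232421875 295.1199645996094 (291.2678527832031, 102.1810531616211) 0.5335013866424
[... 424 characters left out ...]
.3] 601 [0.5136 0.0192 0.004 ] ((512.47216796875, 19.139875411987305), (32.6139030456543, 120.89753723144531), 89.82958221435547)
[214.7 243.1] 279 [0.4921 0.056  0.004 ] ((491.173095703125, 58.83848190307617), (78.98432159423828, 31.40545082092285), 1.3351051807403564)
[363.1 248.2] 1065 [ 0.4846 -0.3036  0.004 ] ((485.0671081542969, -303.9942321777344), (78.66114044189453, 80.00048065185547), 80.62920379638672)
[113.8 250.1] 1325 [0.4721 0.297  0.004 ] ((472.6994323730469, 296.9261474609375), (85.4017333984375, 85.6689224243164), 0.699700117111206)
[111.7 290.8] 1366 [0.377  0.2963 0.004 ] ((377.97991943359375, 296.24298095703125), (85.3880615234375, 85.27974700927734), 0.6036449074745178)
```

```bash
cat > d.py <<'E'
import sys,numpy as np
from scipy.spatial.transform import Rotation as Ro
from rig import bot
# usage: d.py x,y,z,ang ... ; '/' = new call begins there
s=bot.read_state(); p=np.array(s["position"]); R=np.array(s["tcp_rot"])
def Rt(a):
    a=np.radians(a); y=np.array([np.cos(a),np.sin(a),0]); z=np.array([0,0,-1.]); return np.c_[np.cross(y,z),y,z]
print(s["time_s"],p.round(4),"ang",np.degrees(np.arctan2(R[1,1],R[0,1])).round(2),"open",s["opening"],s["grasp_force"],np.round(s["force"],1))
for a in sys.argv[1:]:
    if a=="/": p,R=q,Q; print("--"); continue
    v=list(map(float,a.split(","))); q=np.array(v[:3]); Q=Rt(v[3])
    print(a,"->",(R.T@(q-p)).round(4).tolist(),Ro.from_matrix(R.T@Q).as_rotvec(degrees=True).round(2).tolist())
E
python3 d.py .435,.001,.2,90 / .435,.001,.14,90 .435,.001,.069,90
```

```text
2.55 [0.2276 0.5821 0.2395] ang 68.64 open 0.9994854764567788 0.0 [-0.7 -0.4 -0.2]
.435,.001,.2,90 -> [-0.4048, -0.4656, 0.0396] [-0.01, -0.0, -21.36]
--
.435,.001,.14,90 -> [0.0, 0.0, 0.06] [0.0, 0.0, 0.0]
.435,.001,.069,90 -> [0.0, 0.0, 0.131] [0.0, 0.0, 0.0]
```

Emit:
play_rows:
  motion:
    - [[-0.2, -0.233, 0.02, 0, 0, -21.4], [-0.2, -0.233, 0.02, 0, 0, -21.4], [-0.2, -0.233, 0.02, 0, 0, -21.4], [-0.2, -0.233, 0.02, 0, 0, -21.4], [-0.2, -0.233, 0.02, 0, 0, -21.4], [-0.2, -0.233, 0.02, 0, 0, -21.4], [-0.2, -0.233, 0.02, 0, 0, -21.4], [-0.2, -0.233, 0.02, 0, 0, -21.4]]
  fingers: 0.087

```text
time_s: 3.22
position: [0.3293, 0.2886, 0.2194]
tcp_rot: [[-1.0, 0.001, -0.001], [0.001, 1.0, -0.002], [0.001, -0.002, -1.0]]
force: [0.7, 0.7, 0.2]
opening: 0.999
grasp_force: 0.0
```

```bash
python3 d.py .435,.001,.2,90 / .435,.001,.14,90 .435,.001,.069,90
```

```text
3.2167 [0.3293 0.2886 0.2194] ang 89.92 open 0.9987847424647173 0.0 [0.7 0.7 0.2]
.435,.001,.2,90 -> [-0.1061, -0.2874, 0.0199] [-0.11, -0.03, -0.08]
--
.435,.001,.14,90 -> [0.0, 0.0, 0.06] [0.0, 0.0, 0.0]
.435,.001,.069,90 -> [0.0, 0.0, 0.131] [0.0, 0.0, 0.0]
```

Emit:
play_rows:
  motion:
    - [[-0.106, -0.287, 0.02, 0, 0, 0], [-0.106, -0.287, 0.02, 0, 0, 0], [-0.106, -0.287, 0.02, 0, 0, 0], [-0.106, -0.287, 0.02, 0, 0, 0], [-0.106, -0.287, 0.02, 0, 0, 0], [-0.106, -0.287, 0.02, 0, 0, 0], [-0.106, -0.287, 0.02, 0, 0, 0], [-0.106, -0.287, 0.02, 0, 0, 0]]

```text
time_s: 3.88
position: [0.4385, 0.0003, 0.1999]
tcp_rot: [[-1.0, 0.003, 0.004], [0.003, 1.0, -0.002], [-0.004, -0.002, -1.0]]
force: [0.2, 0.5, -0.1]
opening: 1.0
grasp_force: 0.0
```

```bash
python3 - <<'E'
from h import *
a=imaging.capture("wrist");b=imaging.capture("scene")
cv2.imwrite("pics/w1.png",cv2.resize(np.hstack([a["frame"],b["frame"]]),(800,300))[:,:,::-1])
print("jar base", px(a,[.435,.001,.006]))
E
python3 d.py .435,.001,.14,90 .435,.001,.069,90
```

```text
jar base [255.1717221  165.00514548]
3.9833 [0.4372 0.0023 0.1997] ang 89.74 open 1.0045588409743347 0.0 [-0.6  0.2 -0.4]
.435,.001,.14,90 -> [0.0023, -0.0013, 0.0597] [-0.05, 0.13, -0.26]
.435,.001,.069,90 -> [0.0025, -0.0012, 0.1307] [-0.05, 0.13, -0.26]
```

View pics/w1.png

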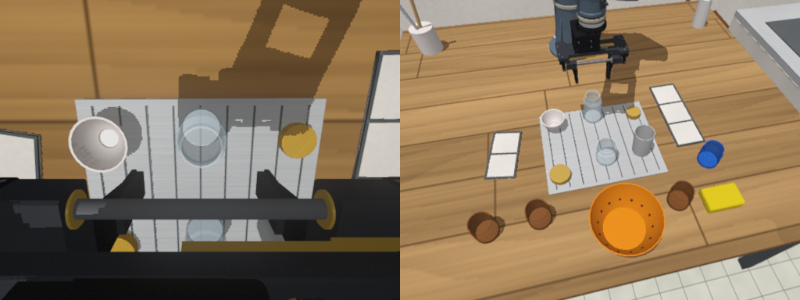

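Emit:
play_rows:
  motion:
    - [[0.002, -0.001, 0.03, 0, 0, 0], [0.002, -0.001, 0.06, 0, 0, 0], [0.002, -0.001, 0.085, 0, 0, 0], [0.002, -0.001, 0.105, 0, 0, 0], [0.002, -0.001, 0.12, 0, 0, 0], [0.002, -0.001, 0.13, 0, 0, 0], [0.002, -0.001, 0.13, 0, 0, 0]]

```text
time_s: 4.57
position: [0.4315, 0.0058, 0.0681]
tcp_rot: [[-1.0, -0.002, -0.004], [-0.002, 1.0, 0.001], [0.004, 0.001, -1.0]]
force: [-0.9, 0.2, 0.2]
opening: 0.998
grasp_force: 0.0
```

Emit:
play_rows:
  motion:
    - [[0, 0, 0, 0, 0, 0], [0, 0, 0, 0, 0, 0], [0, 0, 0, 0, 0, 0], [0, 0, 0, 0, 0, 0], [0, 0, 0, 0, 0, 0], [0, 0, 0, 0, 0, 0]]
  fingers: 0.04

```text
time_s: 5.07
position: [0.4339, 0.0041, 0.0703]
tcp_rot: [[-1.0, -0.001, 0.002], [-0.001, 1.0, -0.001], [-0.002, -0.001, -1.0]]
force: [0.2, -0.8, 6.0]
opening: 0.712
grasp_force: 30.0
```

```bash
python3 d.py .435,.001,.17,90 .46,-.15,.17,85 / .485,-.3025,.17,80.7 / .485,-.3025,.069,80.7
```

```text
5.0667 [0.4339 0.0041 0.0703] ang 90.04 open 0.7120716512450658 29.99851966073038 [ 0.2 -0.8  6. ]
.435,.001,.17,90 -> [-0.0013, -0.0031, -0.0997] [-0.04, 0.13, 0.04]
.46,-.15,.17,85 -> [-0.0262, -0.1541, -0.0995] [-0.03, 0.13, 5.04]
--
.485,-.3025,.17,80.7 -> [-0.0382, -0.1497, 0.0] [0.0, 0.0, 4.3]
--
.485,-.3025,.069,80.7 -> [0.0, 0.0, 0.101] [0.0, 0.0, 0.0]
```

Emit:
play_rows:
  motion:
    - [[0, 0, -0.015, 0, 0, 0], [0, 0, -0.04, 0, 0, 0], [0, 0, -0.07, 0, 0, 0], [-0.003, -0.015, -0.095, 0, 0, 0.5], [-0.008, -0.045, -0.1, 0, 0, 1.5], [-0.014, -0.08, -0.1, 0, 0, 2.5], [-0.02, -0.117, -0.1, 0, 0, 4], [-0.026, -0.154, -0.1, 0, 0, 5]]

```text
time_s: 5.73
position: [0.4588, -0.1506, 0.1697]
tcp_rot: [[-0.996, 0.087, -0.0], [0.087, 0.996, 0.001], [0.0, 0.001, -1.0]]
force: [0.5, 0.3, -2.7]
opening: 0.715
grasp_force: 30.0
```

Emit:
play_rows:
  motion:
    - [[-0.009, -0.036, 0, 0, 0, 1], [-0.018, -0.072, 0, 0, 0, 2], [-0.027, -0.105, 0, 0, 0, 3], [-0.033, -0.13, 0, 0, 0, 4], [-0.037, -0.145, 0, 0, 0, 4.3], [-0.038, -0.15, 0, 0, 0, 4.3], [-0.038, -0.15, 0, 0, 0, 4.3]]

```text
time_s: 6.32
position: [0.4837, -0.3032, 0.1689]
tcp_rot: [[-0.987, 0.163, -0.001], [0.163, 0.987, 0.001], [0.001, 0.001, -1.0]]
force: [0.6, 0.5, -1.1]
opening: 0.715
grasp_force: 30.0
```

```bash
python3 d.py .485,-.3025,.069,80.7;python3 d.py .485,-.3025,.069,80.7
```

```text
6.3167 [ 0.4837 -0.3032  0.1689] ang 80.64 open 0.7145565274625292 29.99956112749726 [ 0.6  0.5 -1.1]
.485,-.3025,.069,80.7 -> [-0.0013, 0.0008, 0.0999] [0.05, -0.05, -0.06]
6.3167 [ 0.4837 -0.3032  0.1689] ang 80.64 open 0.7145565274625292 29.99956112749726 [ 0.6  0.5 -1.1]
.485,-.3025,.069,80.7 -> [-0.0013, 0.0008, 0.0999] [0.05, -0.05, -0.06]
```

Emit:
play_rows:
  motion:
    - [[-0.001, 0.001, 0.03, 0, 0, 0], [-0.001, 0.001, 0.06, 0, 0, 0], [-0.001, 0.001, 0.08, 0, 0, 0], [-0.001, 0.001, 0.091, 0, 0, 0], [-0.001, 0.001, 0.097, 0, 0, 0], [-0.001, 0.001, 0.1, 0, 0, 0], [-0.001, 0.001, 0.101, 0, 0, 0], [-0.001, 0.001, 0.102, 0, 0, 0]]

```text
time_s: 6.98
position: [0.4861, -0.3019, 0.0685]
tcp_rot: [[-0.987, 0.161, 0.002], [0.161, 0.987, -0.001], [-0.002, -0.001, -1.0]]
force: [0.4, -0.2, -3.6]
opening: 0.716
grasp_force: 30.0
```

```bash
python3 d.py .485,-.3025,.14,80.7 .453,.1435,.14,90
```

```text
6.9833 [ 0.4861 -0.3019  0.0685] ang 80.76 open 0.7159747292394341 29.999621906020323 [ 0.4 -0.2 -3.6]
.485,-.3025,.14,80.7 -> [0.0008, -0.0009, -0.0715] [-0.06, 0.1, 0.06]
.453,.1435,.14,90 -> [0.104, 0.4342, -0.0721] [-0.07, 0.1, -9.24]
```

Emit:
play_rows:
  motion:
    - [[0, 0, 0.001, 0, 0, 0], [0, 0, 0.001, 0, 0, 0], [0, 0, 0.001, 0, 0, 0]]

```text
time_s: 7.23
position: [0.4861, -0.3019, 0.0684]
tcp_rot: [[-0.987, 0.161, 0.002], [0.161, 0.987, -0.001], [-0.002, -0.001, -1.0]]
force: [-0.7, 2.4, 7.0]
opening: 0.715
grasp_force: 30.0
```

Emit:
play_rows:
  motion:
    - [[0, 0, 0, 0, 0, 0], [0, 0, 0, 0, 0, 0], [0, 0, 0, 0, 0, 0], [0, 0, 0, 0, 0, 0], [0, 0, -0.01, 0, 0, 0], [0, 0, -0.04, 0, 0, 0], [0, 0, -0.07, 0, 0, 0], [0, 0, -0.1, 0, 0, 0]]
  fingers: 0.087

```text
time_s: 7.9
position: [0.485, -0.3014, 0.1678]
tcp_rot: [[-0.987, 0.161, -0.001], [0.161, 0.987, 0.001], [0.001, 0.001, -1.0]]
force: [-0.3, 0.6, 0.6]
opening: 0.994
grasp_force: 0.0
```

```bash
python3 d.py .47,-.08,.17,90 / .453,.1435,.12,90 / .453,.1435,.03,90
```

```text
7.9 [ 0.485  -0.3014  0.1678] ang 80.73 open 0.993851670178169 0.0 [-0.3  0.6  0.6]
.47,-.08,.17,90 -> [0.0505, 0.2161, -0.0021] [0.04, -0.05, -9.27]
--
.453,.1435,.12,90 -> [0.017, 0.2235, 0.05] [0.0, 0.0, 0.0]
--
.453,.1435,.03,90 -> [0.0, 0.0, 0.09] [0.0, 0.0, 0.0]
```

Emit:
play_rows:
  motion:
    - [[0.05, 0.216, -0.002, 0, 0, -9.3], [0.05, 0.216, -0.002, 0, 0, -9.3], [0.05, 0.216, -0.002, 0, 0, -9.3], [0.05, 0.216, -0.002, 0, 0, -9.3], [0.05, 0.216, -0.002, 0, 0, -9.3], [0.05, 0.216, -0.002, 0, 0, -9.3]]

```text
time_s: 8.4
position: [0.4681, -0.0752, 0.169]
tcp_rot: [[-1.0, -0.004, -0.003], [-0.004, 1.0, 0.003], [0.003, 0.003, -1.0]]
force: [-1.1, 0.3, 0.1]
opening: 1.002
grasp_force: 0.0
```

Emit:
play_rows:
  motion:
    - [[0.017, 0.223, 0.05, 0, 0, 0], [0.017, 0.223, 0.05, 0, 0, 0], [0.017, 0.223, 0.05, 0, 0, 0], [0.017, 0.223, 0.05, 0, 0, 0], [0.017, 0.223, 0.05, 0, 0, 0], [0.017, 0.223, 0.05, 0, 0, 0], [0.017, 0.223, 0.05, 0, 0, 0], [0.017, 0.223, 0.05, 0, 0, 0]]

```text
time_s: 9.07
position: [0.4534, 0.1435, 0.1188]
tcp_rot: [[-1.0, -0.004, 0.0], [-0.004, 1.0, -0.0], [-0.0, -0.0, -1.0]]
force: [0.3, -0.4, 0.3]
opening: 0.998
grasp_force: 0.0
```

```bash
python3 - <<'E'
from h import *
a=imaging.capture("wrist");b=imaging.capture("top")
cv2.imwrite("pics/w2.png",cv2.resize(np.hstack([a["frame"],b["frame"]]),(800,300))[:,:,::-1])
print(px(a,[.453,.1435,.026]))
print(finder.recognise("wrist","small_cap")[:2])
E
python3 d.py .453,.1435,.03,90
```

```text
[253.60397531 194.847445  ]
[{'at': [0.4501, 0.1458, 0.0272], 'confidence': 0.78}]
9.2167 [0.4543 0.1416 0.1191] ang 89.97 open 0.9994834441087777 0.0 [ 0.1 -0.4  0.5]
.453,.1435,.03,90 -> [0.0014, 0.0019, 0.0891] [-0.01, 0.07, -0.03]
```

View pics/w2.png

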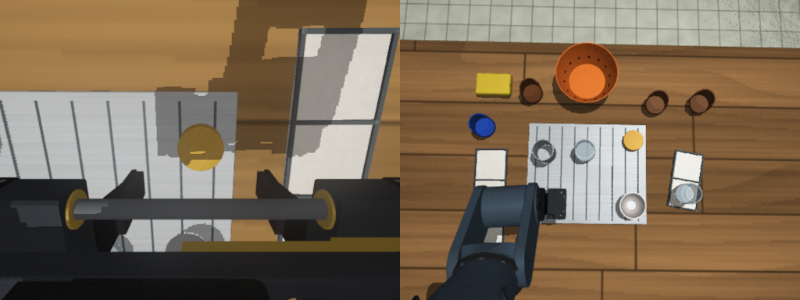

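Emit:
play_rows:
  motion:
    - [[0.003, 0.001, 0.03, 0, 0, 0], [0.003, 0.001, 0.055, 0, 0, 0], [0.003, 0.001, 0.073, 0, 0, 0], [0.003, 0.001, 0.084, 0, 0, 0], [0.003, 0.001, 0.089, 0, 0, 0], [0.003, 0.001, 0.089, 0, 0, 0]]

```text
time_s: 9.72
position: [0.4507, 0.1423, 0.0289]
tcp_rot: [[-1.0, 0.002, -0.001], [0.002, 1.0, -0.0], [0.001, -0.0, -1.0]]
force: [-0.5, 0.1, 0.2]
opening: 1.0
grasp_force: 0.0
```

Emit:
play_rows:
  motion:
    - [[0, 0, 0, 0, 0, 0], [0, 0, 0, 0, 0, 0], [0, 0, 0, 0, 0, 0], [0, 0, 0, 0, 0, 0], [0, 0, 0, 0, 0, 0], [0, 0, 0, 0, 0, 0], [0, 0, 0, 0, 0, 0]]
  fingers: 0.035

```text
time_s: 10.3
position: [0.4508, 0.1437, 0.0299]
tcp_rot: [[-1.0, -0.001, 0.001], [-0.001, 1.0, 0.0], [-0.001, 0.0, -1.0]]
force: [0.7, -0.1, 1.6]
opening: 0.581
grasp_force: 30.0
```

```bash
python3 d.py .46,.1,.18,90 / .52,-.12,.2,85 / .5706,-.3167,.2,80.7
```

```text
10.3 [0.4508 0.1437 0.0299] ang 90.05 open 0.5810511786859511 30.00125525984913 [ 0.7 -0.1  1.6]
.46,.1,.18,90 -> [-0.0093, -0.0437, -0.1501] [0.0, 0.04, 0.05]
--
.52,-.12,.2,85 -> [-0.06, -0.22, -0.02] [0.0, 0.0, 5.0]
--
.5706,-.3167,.2,80.7 -> [-0.0676, -0.1915, 0.0] [0.0, 0.0, 4.3]
```

Emit:
play_rows:
  motion:
    - [[0, 0, -0.02, 0, 0, 0], [0, 0, -0.05, 0, 0, 0], [-0.002, -0.01, -0.085, 0, 0, 0], [-0.005, -0.02, -0.115, 0, 0, 0], [-0.007, -0.032, -0.14, 0, 0, 0], [-0.009, -0.044, -0.15, 0, 0, 0]]

```text
time_s: 10.8
position: [0.4612, 0.0994, 0.1829]
tcp_rot: [[-1.0, -0.002, 0.006], [-0.002, 1.0, -0.0], [-0.006, -0.0, -1.0]]
force: [1.2, -1.1, -0.6]
opening: 0.581
grasp_force: 30.0
```

Emit:
play_rows:
  motion:
    - [[-0.01, -0.036, -0.005, 0, 0, 1], [-0.02, -0.072, -0.01, 0, 0, 2], [-0.03, -0.108, -0.015, 0, 0, 3], [-0.04, -0.144, -0.02, 0, 0, 4], [-0.05, -0.182, -0.02, 0, 0, 5], [-0.06, -0.22, -0.02, 0, 0, 5], [-0.06, -0.22, -0.02, 0, 0, 5]]

```text
time_s: 11.38
position: [0.5232, -0.1277, 0.2002]
tcp_rot: [[-0.996, 0.092, 0.006], [0.091, 0.996, -0.006], [-0.006, -0.005, -1.0]]
force: [0.8, -0.2, 0.2]
opening: 0.584
grasp_force: 30.0
```

Emit:
play_rows:
  motion:
    - [[-0.012, -0.036, 0, 0, 0, 1], [-0.025, -0.072, 0, 0, 0, 2], [-0.038, -0.108, 0, 0, 0, 3], [-0.05, -0.142, 0, 0, 0, 4], [-0.06, -0.17, 0, 0, 0, 4.3], [-0.066, -0.187, 0, 0, 0, 4.3], [-0.068, -0.192, 0, 0, 0, 4.3], [-0.068, -0.192, 0, 0, 0, 4.3]]

```text
time_s: 12.05
position: [0.5707, -0.3183, 0.1989]
tcp_rot: [[-0.987, 0.163, -0.001], [0.163, 0.987, 0.001], [0.001, 0.0, -1.0]]
force: [-0.6, 0.6, 0.5]
opening: 0.584
grasp_force: 30.0
```

```bash
python3 d.py .5706,-.3167,.03,80.7; python3 - <<'E'
from fit import *
L=[masks(c,"tall_jar",(.485,-.302)) for c in("top","scene")]
for l in [L,L[:1],L[1:]]:
  print(fit(l,"tall_jar",(.485,-.302),.004))
E
```

```text
12.05 [ 0.5707 -0.3183  0.1989] ang 80.65 open 0.583500451308578 29.999927203170955 [-0.6  0.6  0.5]
.5706,-.3167,.03,80.7 -> [0.0003, 0.0014, 0.1689] [0.03, -0.03, -0.05]
(array([ 0.4872291 , -0.30129379]), np.float64(0.2676898530217351))
(array([ 0.48731463, -0.30312973]), np.float64(0.05165943042166454))
(array([ 0.48582409, -0.30028421]), np.float64(0.1796208259350478))
```

Emit:
play_rows:
  motion:
    - [[0, 0.001, 0.035, 0, 0, 0], [0, 0.001, 0.07, 0, 0, 0], [0, 0.001, 0.105, 0, 0, 0], [0, 0.001, 0.135, 0, 0, 0], [0, 0.001, 0.155, 0, 0, 0], [0, 0.001, 0.166, 0, 0, 0], [0, 0.001, 0.17, 0, 0, 0], [0, 0.001, 0.172, 0, 0, 0]]

```text
time_s: 12.92
position: [0.571, -0.3154, 0.0279]
tcp_rot: [[-0.987, 0.16, -0.001], [0.16, 0.987, 0.001], [0.001, 0.001, -1.0]]
force: [-0.7, 0.9, 3.4]
opening: 0.582
grasp_force: 30.0
```

Emit:
play_rows:
  motion:
    - [[0, 0, 0, 0, 0, 0], [0, 0, 0, 0, 0, 0], [0, 0, 0, 0, 0, 0]]

```text
time_s: 13.17
position: [0.5721, -0.3171, 0.029]
tcp_rot: [[-0.987, 0.161, 0.002], [0.161, 0.987, -0.002], [-0.003, -0.002, -1.0]]
force: [0.3, -0.1, 0.3]
opening: 0.581
grasp_force: 30.0
```

Emit:
play_rows:
  motion:
    - [[0, 0, 0, 0, 0, 0], [0, 0, 0, 0, 0, 0], [0, 0, 0, 0, 0, 0], [0, 0, -0.01, 0, 0, 0], [0, 0, -0.04, 0, 0, 0], [0, 0, -0.08, 0, 0, 0], [0, 0, -0.12, 0, 0, 0], [0, 0, -0.15, 0, 0, 0]]
  fingers: 0.072

```text
time_s: 13.83
position: [0.5719, -0.3171, 0.1816]
tcp_rot: [[-0.987, 0.161, 0.003], [0.161, 0.987, -0.002], [-0.003, -0.002, -1.0]]
force: [0.2, -0.4, -0.0]
opening: 0.826
grasp_force: 0.0
```

```bash
python3 d.py .59,-.15,.18,40 / .6125,.0065,.16,0 / .6125,.0065,.048,0
```

```text
13.8333 [ 0.5719 -0.3171  0.1816] ang 80.74 open 0.8257582047476903 0.0 [ 0.2 -0.4 -0. ]
.59,-.15,.18,40 -> [0.009, 0.1679, 0.0012] [-0.04, 0.22, 40.74]
--
.6125,.0065,.16,0 -> [0.1054, 0.1178, 0.02] [0.0, 0.0, 40.0]
--
.6125,.0065,.048,0 -> [0.0, 0.0, 0.112] [0.0, 0.0, 0.0]
```

Emit:
play_rows:
  motion:
    - [[0.009, 0.168, 0.001, 0, 0, 40.7], [0.009, 0.168, 0.001, 0, 0, 40.7], [0.009, 0.168, 0.001, 0, 0, 40.7], [0.009, 0.168, 0.001, 0, 0, 40.7], [0.009, 0.168, 0.001, 0, 0, 40.7], [0.009, 0.168, 0.001, 0, 0, 40.7], [0.009, 0.168, 0.001, 0, 0, 40.7]]
  fingers: 0.087

```text
time_s: 14.42
position: [0.5894, -0.1479, 0.1775]
tcp_rot: [[-0.644, 0.765, 0.001], [0.765, 0.644, -0.0], [-0.001, 0.0, -1.0]]
force: [0.3, -0.4, -0.6]
opening: 0.995
grasp_force: 0.0
```

Emit:
play_rows:
  motion:
    - [[0.105, 0.118, 0.02, 0, 0, 40], [0.105, 0.118, 0.02, 0, 0, 40], [0.105, 0.118, 0.02, 0, 0, 40], [0.105, 0.118, 0.02, 0, 0, 40], [0.105, 0.118, 0.02, 0, 0, 40], [0.105, 0.118, 0.02, 0, 0, 40], [0.105, 0.118, 0.02, 0, 0, 40], [0.105, 0.118, 0.02, 0, 0, 40]]

```text
time_s: 15.08
position: [0.6122, 0.0066, 0.1569]
tcp_rot: [[-0.004, 1.0, 0.0], [1.0, 0.004, -0.0], [-0.0, 0.0, -1.0]]
force: [-0.5, 0.2, 0.4]
opening: 1.0
grasp_force: 0.0
```

```bash
python3 - <<'E'
from h import *
a=imaging.capture("wrist");b=imaging.capture("scene")
cv2.imwrite("pics/w3.png",cv2.resize(np.hstack([a["frame"],b["frame"]]),(800,300))[:,:,::-1])
print(px(a,[.6125,.0065,.006]),px(a,[.6125,.0065,.076]))
print(finder.recognise("wrist","squat_jar")[:2])
E
python3 d.py .6125,.0065,.048,0
```

```text
[256.51930513 179.59796127] [256.7606622  202.03479521]
[{'at': [0.7819, 0.1505, 0.0373], 'confidence': 0.89}, {'at': [0.6092, 0.0017, 0.039], 'confidence': 0.82}]
15.2333 [0.6121 0.0061 0.1568] ang 0.09 open 0.9959037692998235 0.0 [-0.8 -1.1  0.2]
.6125,.0065,.048,0 -> [0.0004, 0.0003, 0.1088] [0.02, 0.01, 0.09]
```

View pics/w3.png

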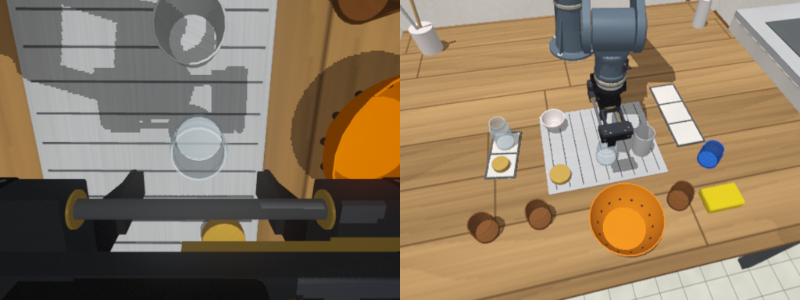

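Emit:
play_rows:
  motion:
    - [[0, 0, 0.03, 0, 0, 0], [0, 0, 0.06, 0, 0, 0], [0, 0, 0.085, 0, 0, 0], [0, 0, 0.1, 0, 0, 0], [0, 0, 0.108, 0, 0, 0], [0, 0, 0.11, 0, 0, 0], [0, 0, 0.11, 0, 0, 0]]

```text
time_s: 15.82
position: [0.6122, 0.0066, 0.0465]
tcp_rot: [[-0.001, 1.0, -0.0], [1.0, 0.001, 0.0], [0.0, -0.0, -1.0]]
force: [0.7, -0.5, -0.1]
opening: 1.003
grasp_force: 0.0
```

Emit:
play_rows:
  motion:
    - [[0, 0, 0, 0, 0, 0], [0, 0, 0, 0, 0, 0], [0, 0, 0, 0, 0, 0], [0, 0, 0, 0, 0, 0], [0, 0, 0, 0, 0, 0], [0, 0, 0, 0, 0, 0]]
  fingers: 0.045

```text
time_s: 16.32
position: [0.6118, 0.0071, 0.0474]
tcp_rot: [[-0.001, 1.0, -0.0], [1.0, 0.001, -0.0], [-0.0, -0.0, -1.0]]
force: [-3.1, -0.1, 6.1]
opening: 0.759
grasp_force: 30.0
```

```bash
python3 d.py .59,.02,.197,0 / .48,.16,.197,0 / .377,.297,.197,0
```

```text
16.3167 [0.6118 0.0071 0.0474] ang 0.05 open 0.7593995346152086 29.9991381992146 [-3.1 -0.1  6.1]
.59,.02,.197,0 -> [0.0129, -0.0218, -0.1495] [-0.01, 0.01, 0.05]
--
.48,.16,.197,0 -> [0.14, -0.11, 0.0] [0.0, 0.0, 0.0]
--
.377,.297,.197,0 -> [0.137, -0.103, 0.0] [0.0, 0.0, 0.0]
```

Emit:
play_rows:
  motion:
    - [[0, 0, -0.015, 0, 0, 0], [0, 0, -0.04, 0, 0, 0], [0, 0, -0.07, 0, 0, 0], [0, 0, -0.1, 0, 0, 0], [0.003, -0.006, -0.125, 0, 0, 0], [0.008, -0.014, -0.145, 0, 0, 0], [0.013, -0.022, -0.15, 0, 0, 0]]

```text
time_s: 16.9
position: [0.5919, 0.0199, 0.1999]
tcp_rot: [[-0.0, 1.0, 0.007], [1.0, 0.0, -0.001], [-0.001, 0.007, -1.0]]
force: [1.1, 0.1, -2.0]
opening: 0.759
grasp_force: 30.0
```

Emit:
play_rows:
  motion:
    - [[0.015, -0.012, 0, 0, 0, 0], [0.035, -0.027, 0, 0, 0, 0], [0.06, -0.047, 0, 0, 0, 0], [0.087, -0.068, 0, 0, 0, 0], [0.114, -0.089, 0, 0, 0, 0], [0.14, -0.11, 0, 0, 0, 0]]

```text
time_s: 17.4
position: [0.4776, 0.1611, 0.1953]
tcp_rot: [[-0.0, 1.0, -0.002], [1.0, 0.0, 0.0], [0.0, -0.002, -1.0]]
force: [-0.2, 0.9, -3.1]
opening: 0.762
grasp_force: 30.0
```

Emit:
play_rows:
  motion:
    - [[0.027, -0.02, 0, 0, 0, 0], [0.054, -0.04, 0, 0, 0, 0], [0.081, -0.061, 0, 0, 0, 0], [0.105, -0.08, 0, 0, 0, 0], [0.125, -0.095, 0, 0, 0, 0], [0.135, -0.102, 0, 0, 0, 0], [0.137, -0.103, 0, 0, 0, 0], [0.137, -0.103, 0, 0, 0, 0]]

```text
time_s: 18.07
position: [0.3757, 0.2972, 0.1958]
tcp_rot: [[-0.003, 1.0, -0.001], [1.0, 0.003, -0.001], [-0.001, -0.001, -1.0]]
force: [0.7, 0.8, -2.1]
opening: 0.758
grasp_force: 30.0
```

```bash
python3 d.py .377,.297,.046,0
```

```text
18.0667 [0.3757 0.2972 0.1958] ang 0.17 open 0.7583975721478501 30.000135247560138 [ 0.7  0.8 -2.1]
.377,.297,.046,0 -> [-0.0001, 0.0014, 0.1498] [-0.07, 0.05, 0.17]
```

Emit:
play_rows:
  motion:
    - [[0, 0.001, 0.035, 0, 0, 0], [0, 0.001, 0.07, 0, 0, 0], [0, 0.001, 0.1, 0, 0, 0], [0, 0.001, 0.125, 0, 0, 0], [0, 0.001, 0.14, 0, 0, 0], [0, 0.001, 0.147, 0, 0, 0], [0, 0.001, 0.15, 0, 0, 0], [0, 0.001, 0.152, 0, 0, 0]]

```text
time_s: 18.73
position: [0.3779, 0.2957, 0.0453]
tcp_rot: [[-0.0, 1.0, -0.001], [1.0, 0.0, -0.001], [-0.001, -0.001, -1.0]]
force: [-4.0, -5.7, 24.2]
opening: 0.757
grasp_force: 30.0
```

Emit:
play_rows:
  motion:
    - [[0, 0, 0, 0, 0, 0], [0, 0, 0.001, 0, 0, 0], [0, 0, 0.001, 0, 0, 0]]

```text
time_s: 18.98
position: [0.3788, 0.2966, 0.0454]
tcp_rot: [[-0.001, 1.0, 0.002], [1.0, 0.001, 0.0], [0.0, 0.002, -1.0]]
force: [-0.4, -2.0, 8.5]
opening: 0.762
grasp_force: 30.0
```

Emit:
play_rows:
  motion:
    - [[0, 0, 0, 0, 0, 0], [0, 0, 0, 0, 0, 0], [0, 0, 0, 0, 0, 0], [0, 0, 0, 0, 0, 0], [0, 0, -0.01, 0, 0, 0], [0, 0, -0.04, 0, 0, 0], [0, 0, -0.08, 0, 0, 0], [0, 0, -0.12, 0, 0, 0]]
  fingers: 0.087

```text
time_s: 19.65
position: [0.3769, 0.2965, 0.1646]
tcp_rot: [[-0.001, 1.0, -0.003], [1.0, 0.001, -0.001], [-0.001, -0.003, -1.0]]
force: [0.6, 0.1, -0.3]
opening: 1.0
grasp_force: 0.0
```

```bash
python3 d.py .5,.098,.18,45 / .6,-.065,.18,90 / .6485,-.1445,.12,90
```

```text
19.65 [0.3769 0.2965 0.1646] ang 0.04 open 0.9997666648283332 0.0 [ 0.6  0.1 -0.3]
.5,.098,.18,45 -> [-0.1986, 0.1229, -0.0155] [-0.17, 0.0, -44.96]
--
.6,-.065,.18,90 -> [-0.186, -0.0445, 0.0] [0.0, 0.0, -45.0]
--
.6485,-.1445,.12,90 -> [-0.0485, -0.0795, 0.06] [0.0, 0.0, 0.0]
```

Emit:
play_rows:
  motion:
    - [[-0.199, 0.123, -0.016, 0, 0, -45], [-0.199, 0.123, -0.016, 0, 0, -45], [-0.199, 0.123, -0.016, 0, 0, -45], [-0.199, 0.123, -0.016, 0, 0, -45], [-0.199, 0.123, -0.016, 0, 0, -45], [-0.199, 0.123, -0.016, 0, 0, -45], [-0.199, 0.123, -0.016, 0, 0, -45], [-0.199, 0.123, -0.016, 0, 0, -45]]

```text
time_s: 20.32
position: [0.5039, 0.095, 0.1806]
tcp_rot: [[-0.707, 0.708, 0.004], [0.708, 0.707, -0.001], [-0.003, 0.002, -1.0]]
force: [-0.2, -0.5, 0.8]
opening: 0.999
grasp_force: 0.0
```

Emit:
play_rows:
  motion:
    - [[-0.186, -0.045, 0, 0, 0, -45], [-0.186, -0.045, 0, 0, 0, -45], [-0.186, -0.045, 0, 0, 0, -45], [-0.186, -0.045, 0, 0, 0, -45], [-0.186, -0.045, 0, 0, 0, -45], [-0.186, -0.045, 0, 0, 0, -45], [-0.186, -0.045, 0, 0, 0, -45], [-0.186, -0.045, 0, 0, 0, -45]]

```text
time_s: 20.98
position: [0.6001, -0.0646, 0.1794]
tcp_rot: [[-1.0, 0.001, -0.001], [0.001, 1.0, 0.001], [0.001, 0.001, -1.0]]
force: [-0.2, 1.4, -0.4]
opening: 0.998
grasp_force: 0.0
```

Emit:
play_rows:
  motion:
    - [[-0.048, -0.08, 0.06, 0, 0, 0], [-0.048, -0.08, 0.06, 0, 0, 0], [-0.048, -0.08, 0.06, 0, 0, 0], [-0.048, -0.08, 0.06, 0, 0, 0], [-0.048, -0.08, 0.06, 0, 0, 0]]

```text
time_s: 21.4
position: [0.648, -0.1446, 0.1183]
tcp_rot: [[-1.0, 0.002, -0.003], [0.002, 1.0, 0.002], [0.003, 0.002, -1.0]]
force: [-0.6, -0.0, -0.0]
opening: 1.004
grasp_force: 0.0
```

```bash
python3 - <<'E'
from fit import *
a=imaging.capture("wrist")
print(px(a,[.6485,-.1445,.026]))
for r in finder.outline_of("wrist","wide_cap")[:2]:
    v,u=np.nonzero(r["pixels"]); print(r["confidence"],u.min(),u.max(),v.min(),v.max())
print(finder.recognise("wrist","wide_cap")[:2])
L=[masks(c,"squat_jar",(.377,.297)) for c in("top","scene")]
for l in [L[:1],L[1:]]:
  print(fit(l,"squat_jar",(.377,.297),.004))
E
python3 d.py .6485,-.1445,.03,90
```

```text
[253.55483507 196.49071888]
0.8 222 295 154 227
[{'at': [0.6427, -0.1406, 0.0195], 'confidence': 0.59}]
(array([0.377, 0.297]), np.float64(0.0))
(array([0.38161148, 0.29762611]), np.float64(0.060468429958144054))
21.75 [ 0.6489 -0.1442  0.1206] ang 90.09 open 0.9984068984926077 0.0 [-0.6 -0.8 -0.5]
.6485,-.1445,.03,90 -> [0.0004, -0.0003, 0.0906] [-0.02, 0.05, 0.09]
```

Emit:
play_rows:
  motion:
    - [[0.003, 0.001, 0.03, 0, 0, 0], [0.003, 0.001, 0.055, 0, 0, 0], [0.003, 0.001, 0.073, 0, 0, 0], [0.003, 0.001, 0.084, 0, 0, 0], [0.003, 0.001, 0.089, 0, 0, 0], [0.003, 0.001, 0.089, 0, 0, 0]]

```text
time_s: 22.25
position: [0.6454, -0.1439, 0.0298]
tcp_rot: [[-1.0, -0.001, -0.001], [-0.001, 1.0, 0.001], [0.001, 0.001, -1.0]]
force: [0.3, 0.7, -0.5]
opening: 0.997
grasp_force: 0.0
```

Emit:
play_rows:
  motion:
    - [[0, 0, 0, 0, 0, 0], [0, 0, 0, 0, 0, 0], [0, 0, 0, 0, 0, 0], [0, 0, 0, 0, 0, 0], [0, 0, 0, 0, 0, 0], [0, 0, 0, 0, 0, 0], [0, 0, 0, 0, 0, 0]]
  fingers: 0.045

```text
time_s: 22.83
position: [0.6463, -0.1444, 0.0315]
tcp_rot: [[-1.0, -0.001, 0.001], [-0.001, 1.0, -0.0], [-0.001, -0.0, -1.0]]
force: [-0.7, -0.3, 4.9]
opening: 0.723
grasp_force: 30.0
```

```bash
python3 d.py .62,-.1,.2,90 / .55,.08,.21,90 / .4725,.297,.21,90
```

```text
22.8333 [ 0.6463 -0.1444  0.0315] ang 90.04 open 0.7229091163178135 30.001092622987926 [-0.7 -0.3  4.9]
.62,-.1,.2,90 -> [0.0261, 0.0444, -0.1686] [-0.02, 0.07, 0.04]
--
.55,.08,.21,90 -> [0.07, 0.18, -0.01] [0.0, 0.0, 0.0]
--
.4725,.297,.21,90 -> [0.0775, 0.217, 0.0] [0.0, 0.0, 0.0]
```

Emit:
play_rows:
  motion:
    - [[0, 0, -0.02, 0, 0, 0], [0, 0, -0.05, 0, 0, 0], [0, 0, -0.085, 0, 0, 0], [0.006, 0.01, -0.115, 0, 0, 0], [0.014, 0.024, -0.142, 0, 0, 0], [0.021, 0.035, -0.162, 0, 0, 0], [0.026, 0.044, -0.17, 0, 0, 0]]

```text
time_s: 23.42
position: [0.6206, -0.0999, 0.2039]
tcp_rot: [[-1.0, -0.001, 0.005], [-0.001, 1.0, -0.002], [-0.005, -0.002, -1.0]]
force: [0.1, -0.5, -1.2]
opening: 0.72
grasp_force: 30.0
```

Emit:
play_rows:
  motion:
    - [[0.01, 0.025, -0.005, 0, 0, 0], [0.022, 0.057, -0.01, 0, 0, 0], [0.034, 0.088, -0.01, 0, 0, 0], [0.046, 0.119, -0.01, 0, 0, 0], [0.058, 0.15, -0.01, 0, 0, 0], [0.07, 0.18, -0.01, 0, 0, 0]]

```text
time_s: 23.92
position: [0.5482, 0.0811, 0.2095]
tcp_rot: [[-1.0, -0.0, -0.002], [-0.0, 1.0, 0.0], [0.002, 0.0, -1.0]]
force: [-0.2, 0.2, -0.9]
opening: 0.721
grasp_force: 30.0
```

Emit:
play_rows:
  motion:
    - [[0.012, 0.034, 0, 0, 0, 0], [0.024, 0.068, 0, 0, 0, 0], [0.036, 0.102, 0, 0, 0, 0], [0.049, 0.137, 0, 0, 0, 0], [0.061, 0.17, 0, 0, 0, 0], [0.071, 0.198, 0, 0, 0, 0], [0.077, 0.214, 0, 0, 0, 0], [0.078, 0.217, 0, 0, 0, 0]]

```text
time_s: 24.58
position: [0.4693, 0.2993, 0.2095]
tcp_rot: [[-1.0, -0.005, -0.002], [-0.005, 1.0, 0.0], [0.002, 0.0, -1.0]]
force: [-0.1, -1.8, -0.3]
opening: 0.719
grasp_force: 30.0
```

Emit:
play_rows:
  motion:
    - [[0, 0, 0, 0, 0, 0], [0, 0, 0, 0, 0, 0]]

```text
time_s: 24.75
position: [0.4714, 0.296, 0.2099]
tcp_rot: [[-1.0, -0.001, -0.001], [-0.001, 1.0, -0.001], [0.001, -0.001, -1.0]]
force: [0.4, 0.6, -0.5]
opening: 0.72
grasp_force: 30.0
```

```bash
python3 d.py .4735,.297,.03,90
```

```text
24.75 [0.4714 0.296  0.2099] ang 90.06 open 0.7196919244179928 29.99995708465576 [ 0.4  0.6 -0.5]
.4735,.297,.03,90 -> [-0.0022, 0.0012, 0.1799] [-0.06, -0.05, 0.06]
```

Emit:
play_rows:
  motion:
    - [[-0.002, 0.001, 0.038, 0, 0, 0], [-0.002, 0.001, 0.076, 0, 0, 0], [-0.002, 0.001, 0.112, 0, 0, 0], [-0.002, 0.001, 0.143, 0, 0, 0], [-0.002, 0.001, 0.164, 0, 0, 0], [-0.002, 0.001, 0.175, 0, 0, 0], [-0.002, 0.001, 0.18, 0, 0, 0], [-0.002, 0.001, 0.182, 0, 0, 0]]

```text
time_s: 25.42
position: [0.473, 0.2958, 0.0293]
tcp_rot: [[-1.0, 0.0, -0.003], [0.0, 1.0, -0.002], [0.003, -0.002, -1.0]]
force: [-4.1, -5.3, 18.9]
opening: 0.721
grasp_force: 30.0
```

Emit:
play_rows:
  motion:
    - [[0, 0, 0, 0, 0, 0], [0, 0, 0, 0, 0, 0], [0, 0, 0, 0, 0, 0]]

```text
time_s: 25.67
position: [0.4748, 0.2975, 0.0296]
tcp_rot: [[-1.0, 0.0, 0.003], [0.0, 1.0, 0.001], [-0.003, 0.001, -1.0]]
force: [-0.5, 0.6, -0.6]
opening: 0.72
grasp_force: 30.0
```

Emit:
play_rows:
  motion:
    - [[0, 0, 0, 0, 0, 0], [0, 0, 0, 0, 0, 0], [0, 0, 0, 0, 0, 0], [0, 0, -0.01, 0, 0, 0], [0, 0, -0.04, 0, 0, 0], [0, 0, -0.08, 0, 0, 0], [0, 0, -0.12, 0, 0, 0], [0, 0, -0.15, 0, 0, 0]]
  fingers: 0.078

```text
time_s: 26.33
position: [0.4741, 0.298, 0.1821]
tcp_rot: [[-1.0, -0.001, 0.003], [-0.001, 1.0, 0.001], [-0.003, 0.001, -1.0]]
force: [0.2, 0.3, -0.5]
opening: 0.896
grasp_force: 0.0
```

```bash
python3 d.py .6055,.1245,.17,90
```

```text
26.3333 [0.4741 0.298  0.1821] ang 90.05 open 0.8961681982103371 0.0 [ 0.2  0.3 -0.5]
.6055,.1245,.17,90 -> [-0.1312, -0.1736, 0.0123] [0.06, 0.16, 0.05]
```

Emit:
play_rows:
  motion:
    - [[-0.131, -0.174, 0.012, 0, 0, 0], [-0.131, -0.174, 0.012, 0, 0, 0], [-0.131, -0.174, 0.012, 0, 0, 0], [-0.131, -0.174, 0.012, 0, 0, 0], [-0.131, -0.174, 0.012, 0, 0, 0], [-0.131, -0.174, 0.012, 0, 0, 0], [-0.131, -0.174, 0.012, 0, 0, 0], [-0.131, -0.174, 0.012, 0, 0, 0]]
  fingers: 0.087

```text
time_s: 27.0
position: [0.604, 0.1236, 0.1666]
tcp_rot: [[-1.0, 0.001, -0.001], [0.001, 1.0, 0.001], [0.001, 0.001, -1.0]]
force: [-1.3, 0.6, -0.2]
opening: 0.997
grasp_force: 0.0
```

```bash
python3 - <<'E'
from fit import *
a=imaging.capture("wrist"); b=imaging.capture("scene")
cv2.imwrite("pics/w4.png",cv2.resize(np.hstack([a["frame"],b["frame"]]),(800,300))[:,:,::-1])
print(px(a,[.6055,.1245,.006]),px(a,[.6055,.1245,.096]))
for r in finder.outline_of("wrist","steel_glass")[:2]:
    v,u=np.nonzero(r["pixels"]); print(r["confidence"],u.min(),u.max(),v.min(),v.max())
L=[masks(c,"steel_glass",(.6055,.1245)) for c in("wrist","scene")]
for l in [L[:1],L[1:]]: print(fit(l,"steel_glass",(.6055,.1245)))
E
python3 d.py .6055,.1245,.06,90
```

```text
[254.80372287 177.07250892] [254.5027325  206.19001479]
0.78 221 298 148 237
(array([0.60187507, 0.1282876 ]), np.float64(0.03757507718214992))
(array([0.60517573, 0.12651641]), np.float64(0.03365658870507704))
27.35 [0.6039 0.125  0.1667] ang 90.15 open 1.0003260682719894 0.0 [0.1 0.2 0.2]
.6055,.1245,.06,90 -> [-0.0016, -0.0005, 0.1067] [0.0, -0.01, 0.15]
```

View pics/w4.png

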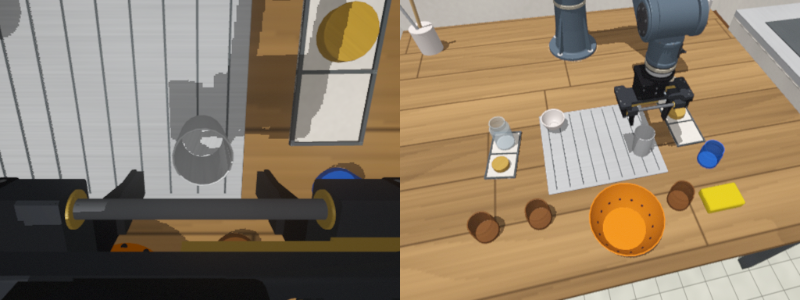

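Emit:
play_rows:
  motion:
    - [[0, 0.001, 0.03, 0, 0, 0], [0, 0.001, 0.06, 0, 0, 0], [0, 0.001, 0.082, 0, 0, 0], [0, 0.001, 0.097, 0, 0, 0], [0, 0.001, 0.105, 0, 0, 0], [0, 0.001, 0.105, 0, 0, 0], [0, 0.001, 0.105, 0, 0, 0]]

```text
time_s: 27.93
position: [0.6047, 0.1251, 0.0617]
tcp_rot: [[-1.0, -0.001, 0.0], [-0.001, 1.0, -0.0], [-0.0, -0.0, -1.0]]
force: [-0.1, -0.5, 0.6]
opening: 1.001
grasp_force: 0.0
```

Emit:
play_rows:
  motion:
    - [[0, 0, 0, 0, 0, 0], [0, 0, 0, 0, 0, 0], [0, 0, 0, 0, 0, 0], [0, 0, 0, 0, 0, 0], [0, 0, 0, 0, 0, 0], [0, 0, 0, 0, 0, 0]]
  fingers: 0.045

```text
time_s: 28.43
position: [0.605, 0.1248, 0.0621]
tcp_rot: [[-1.0, -0.001, 0.001], [-0.001, 1.0, 0.0], [-0.001, 0.0, -1.0]]
force: [-0.8, 0.2, 2.0]
opening: 0.697
grasp_force: 29.9
```

```bash
python3 d.py .6,.15,.15,90 / .569,.298,.15,90
```

```text
28.4333 [0.605  0.1248 0.0621] ang 90.03 open 0.6972582681369565 29.926446217077682 [-0.8  0.2  2. ]
.6,.15,.15,90 -> [0.0049, 0.0252, -0.0879] [0.01, 0.06, 0.03]
--
.569,.298,.15,90 -> [0.031, 0.148, 0.0] [0.0, 0.0, 0.0]
```

Emit:
play_rows:
  motion:
    - [[0, 0, -0.015, 0, 0, 0], [0, 0, -0.04, 0, 0, 0], [0, 0.002, -0.065, 0, 0, 0], [0.002, 0.01, -0.083, 0, 0, 0], [0.004, 0.018, -0.09, 0, 0, 0], [0.005, 0.025, -0.09, 0, 0, 0]]

```text
time_s: 28.93
position: [0.6004, 0.1504, 0.1534]
tcp_rot: [[-1.0, -0.001, 0.003], [-0.001, 1.0, 0.0], [-0.003, 0.0, -1.0]]
force: [-0.6, -0.1, -1.2]
opening: 0.702
grasp_force: 29.9
```

Emit:
play_rows:
  motion:
    - [[0.004, 0.018, 0, 0, 0, 0], [0.01, 0.047, 0, 0, 0, 0], [0.017, 0.08, 0, 0, 0, 0], [0.023, 0.11, 0, 0, 0, 0], [0.028, 0.134, 0, 0, 0, 0], [0.031, 0.146, 0, 0, 0, 0], [0.031, 0.148, 0, 0, 0, 0], [0.031, 0.148, 0, 0, 0, 0]]

```text
time_s: 29.6
position: [0.5677, 0.2978, 0.1503]
tcp_rot: [[-1.0, -0.003, -0.002], [-0.003, 1.0, -0.001], [0.002, -0.001, -1.0]]
force: [-0.0, -0.4, -1.4]
opening: 0.695
grasp_force: 29.9
```

```bash
python3 d.py .569,.298,.062,90
```

```text
29.6 [0.5677 0.2978 0.1503] ang 90.15 open 0.6954725284028543 29.946112729285232 [-0.  -0.4 -1.4]
.569,.298,.062,90 -> [-0.0014, 0.0003, 0.0883] [-0.08, -0.1, 0.15]
```

Emit:
play_rows:
  motion:
    - [[-0.001, 0, 0.025, 0, 0, 0], [-0.001, 0, 0.05, 0, 0, 0], [-0.001, 0, 0.07, 0, 0, 0], [-0.001, 0, 0.081, 0, 0, 0], [-0.001, 0, 0.087, 0, 0, 0], [-0.001, 0, 0.09, 0, 0, 0], [-0.001, 0, 0.091, 0, 0, 0], [-0.001, 0, 0.092, 0, 0, 0]]

```text
time_s: 30.27
position: [0.5705, 0.2976, 0.0605]
tcp_rot: [[-1.0, -0.0, 0.002], [-0.0, 1.0, 0.001], [-0.002, 0.001, -1.0]]
force: [-0.2, 0.8, -0.9]
opening: 0.695
grasp_force: 29.9
```

Emit:
play_rows:
  motion:
    - [[0, 0, 0, 0, 0, 0], [0, 0, 0, 0, 0, 0], [0, 0, 0, 0, 0, 0]]

```text
time_s: 30.52
position: [0.57, 0.2979, 0.0604]
tcp_rot: [[-1.0, -0.001, 0.001], [-0.001, 1.0, 0.0], [-0.001, 0.0, -1.0]]
force: [0.3, 0.3, -1.0]
opening: 0.695
grasp_force: 29.9
```

Still just hanging (−1 N): 1 mm lower.

Emit:
play_rows:
  motion:
    - [[0, 0, 0.001, 0, 0, 0], [0, 0, 0.001, 0, 0, 0], [0, 0, 0.001, 0, 0, 0]]

```text
time_s: 30.77
position: [0.5701, 0.2981, 0.0601]
tcp_rot: [[-1.0, -0.001, 0.002], [-0.001, 1.0, 0.0], [-0.002, 0.0, -1.0]]
force: [-0.1, 0.1, 4.6]
opening: 0.696
grasp_force: 29.9
```

Contact. Release, lift and move clear.

Emit:
play_rows:
  motion:
    - [[0, 0, 0, 0, 0, 0], [0, 0, 0, 0, 0, 0], [0, 0, 0, 0, 0, 0], [0, 0, 0, 0, 0, 0], [0, 0, -0.01, 0, 0, 0], [0, 0, -0.04, 0, 0, 0], [0, 0, -0.08, 0, 0, 0], [0, 0, -0.12, 0, 0, 0]]
  fingers: 0.087

```text
time_s: 31.43
position: [0.5686, 0.2973, 0.1791]
tcp_rot: [[-1.0, -0.001, -0.003], [-0.001, 1.0, -0.001], [0.003, -0.001, -1.0]]
force: [0.8, 1.0, 0.1]
opening: 0.999
grasp_force: 0.0
```

Emit:
play_rows:
  motion:
    - [[0, -0.03, -0.03, 0, 0, 0], [0.05, -0.28, -0.06, 0, 0, 0], [0.05, -0.28, -0.06, 0, 0, 0], [0.05, -0.28, -0.06, 0, 0, 0], [0.05, -0.28, -0.06, 0, 0, 0], [0.05, -0.28, -0.06, 0, 0, 0], [0.05, -0.28, -0.06, 0, 0, 0], [0.05, -0.28, -0.06, 0, 0, 0]]

```text
time_s: 32.1
position: [0.5191, 0.0123, 0.24]
tcp_rot: [[-1.0, 0.004, 0.001], [0.004, 1.0, -0.003], [-0.001, -0.003, -1.0]]
force: [-0.0, -0.5, -0.7]
opening: 1.002
grasp_force: 0.0
```

```bash
python3 - <<'E'
from fit import *
b=imaging.capture("scene");t=imaging.capture("top")
cv2.imwrite("pics/fin.png",cv2.resize(np.hstack([t["frame"][60:360],b["frame"][60:360]]),(800,234))[:,:,::-1])
z=lambda f,r0,r1,c0,c1:cv2.resize(f[r0:r1,c0:c1],(400,500),interpolation=cv2.INTER_CUBIC)
cv2.imwrite("pics/fin2.png",np.hstack([z(b["frame"],100,225,305,405),z(b["frame"],130,255,95,195)])[:,:,::-1])
for n,p in {"tall_jar":(.485,-.302),"small_cap":(.571,-.317),"squat_jar":(.378,.297),"wide_cap":(.474,.297),"steel_glass":(.57,.298)}.items():
  for c in("top","scene"):
    m=masks(c,n,p)
    if m[1] is not None: q,f=fit([m],n,p,.004); print(n,c,q.round(4),round(f,3))
E
```

```text
tall_jar top [ 0.4884 -0.3024] 0.067
tall_jar scene [ 0.4862 -0.301 ] 0.047
small_cap top [ 0.5744 -0.3193] 0.055
small_cap scene [ 0.5733 -0.316 ] 0.05
squat_jar top [0.3819 0.2955] 0.037
squat_jar scene [0.382  0.2979] 0.04
wide_cap top [0.4782 0.2953] 0.051
wide_cap scene [0.4775 0.2975] 0.11
steel_glass top [0.5715 0.2971] 0.036
steel_glass scene [0.5706 0.2989] 0.039
```

View pics/fin.png

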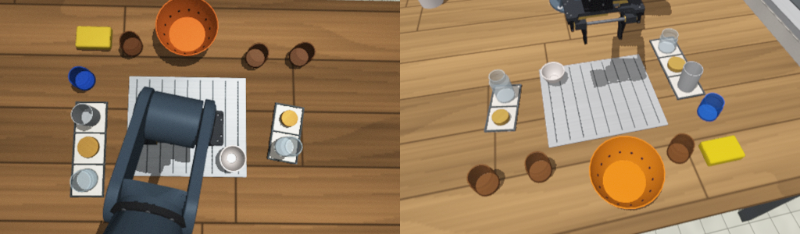

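View pics/fin2.png

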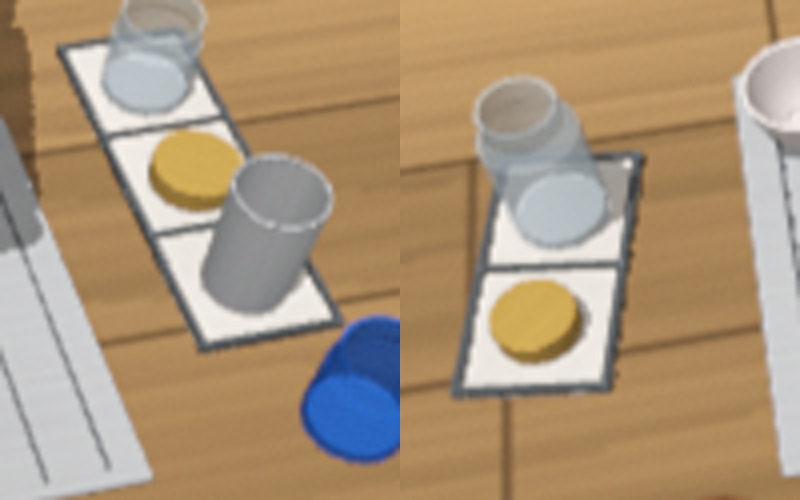

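The final pictures show all five pieces upright inside their compartments, with visible margins to the ridges. The bowl has not moved, and the gripper is clear.

```bash
python3 -c "
from rig import bot
print(bot.hand_in())"
```

```text
the job is handed in; nothing more can be done
None
```

Both kits are made up and the job is handed in, in about 32 s of the 109 s allowed: final pictures show all five pieces upright inside their compartments, with the bowl left where it was.

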